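Film a breadboard prototype all round, then show it close up to the inspection camera

TASK

The camera is filming the breadboard prototype on the turntable: slowly turn the turntable, which has a crank knob, through one full turn (either way), until the knob is back at the red index mark, with the prototype still in its stand. Then lift the prototype out and hold it up to the camera for a close-up: component side squarely facing the lens, right way up in the picture (so tipped back, as the camera looks down), its middle on the lens axis 12 cm in front of the lens. Finish still holding it there, motionless in mid-air, with the camera's setting and everything else on the bench left as it was.

Things in the scene. Friction and masses are not known exactly. Their poses are not given: they have to be found in the camera images.
- prototype: Part to show: off-white breadboard, 82 mm tall, 55 wide, 8.5 thick, 70 g, upright in the stand's slot. Origin at its centre, 41 mm below the top edge. Its -x points out of the front (component side: a blue and a red module side by side, up to 12 mm proud of the front, 19 to 46 mm above the lower edge); z up, y along the width. Back plain. Grip it across the 8.5 mm in the top 35 mm, bare on both sides.
- stand: Loose weighted grey slotted stand, 50 x 74 mm, 22 mm high, 0.4 kg, in the middle of the plate. Origin at the centre of its underside, z up, slot along y, -x the prototype's front. Slot 9.8 mm wide, 16 deep; the prototype stands on the slot's floor, 6 mm above the underside, may lean up to 5 degrees (the closing fingers set it upright) and comes out straight up.
- plate (a joint): Angle of the turntable plate in rad, anticlockwise positive seen from above; 0 at the start with the crank knob at the red index mark; a full turn is +6.28 or -6.28. No stop either way; it turns lightly (about 0.5 N at the knob) and stays where it is left.
- turntable_axis (a point): Point on the turntable's vertical axis at the level of the plate's top, 35 mm above the bench. The plate is light grey, 250 mm across, with tick marks at its rim and a dark mat in the middle.
- knob_grip (a point): Middle of the grip of the black upright crank knob, 20 mm across, rising 65 mm above the plate at 100 mm from the axis; this point is 43 mm above the plate (22 mm below the knob's top). Its sleeve turns freely on its pin, so it can be carried round in a circle without turning the hand.
- index_mark (a point): Top of the red index mark that sticks up beside the plate's rim from the fixed base, 139 mm from the axis; the knob starts and must end on the line from the axis to this mark.
- camera_lens (a point): Centre of the front of the inspection camera's lens, inside its white ring light (68 mm across). The camera sits on a column with a heavy base plate, on the left; its place, height and downward tilt (0.3 to 0.6 rad) vary. Axes: it looks along -x, y is across the picture, z is the picture's up.
- camera_focus (a point): The camera's focus point, on the lens axis 120 mm in front of the lens; axes as the lens (-x is the looking direction, z the picture's up). The prototype's centre belongs here, its +x opposite to this +x, its +z along this +z.
- mug: Bystander: black mug, 82 mm across and 95 mm high, origin at the centre of its underside.
- controller: Bystander: blue controller board lying flat, 69 x 53 x 16 mm, origin at the centre of its underside.
- spare_breadboard: Bystander: bare breadboard lying flat, 82 x 55 x 8.5 mm, origin at the centre of its underside.
- pen: Bystander: black pen, 140 mm long, lying along its x.
- reel: Bystander: component reel lying flat, 120 mm across, 12 mm thick, origin at the centre of its underside.
- jar: Bystander: amber jar with black cap, 58 mm across, 75 mm high, origin at the centre of its underside.
Mind the look-alikes: they are no part of the job. What is shaped like the prototype but green or orange is not meant. Leave any turquoise look-alike of the stand alone.

How it is judged:
On the way, in this order (a step that is already met when the one before it is completed fails the run):
1. the turntable has made one full turn, either way, and its knob is back at the index mark (within 0.15 rad), with the prototype still seated in its stand ((value of joint plate between 6.13319 and 6.43319 rad or value of joint plate between -6.43319 and -6.13319 rad) and horizontal distance between prototype and stand below 0.012 m and z of prototype in the frame of stand below 0.055 m and angle between prototype's own z axis and vertical below 0.2 rad and horizontal distance between stand and turntable_axis below 0.035 m), for 0.2 s.
2. the prototype is lifted clear of its stand in the fingers (z of prototype in the frame of stand above 0.075 m and contact force between prototype and the fingers above 0.5 N), for 0.1 s.
At the end, for the whole second after the job is handed in: Prototype held in mid-air, still: centre within 20 mm of the focus point, front square to the lens within 0.15 rad, right way up within 0.17 rad. Turntable one full turn on (within 0.2 rad), the stand upright on the plate within 45 mm of its axis (distance between prototype and camera_focus below 0.02 m and angle between the x axis of prototype and the x axis of camera_focus, either way round below 0.15 rad and angle between the z axis of prototype and the z axis of camera_focus, either way round below 0.17 rad and x of camera_lens in the frame of prototype below -0.05 m and angle between prototype's own z axis and vertical below 1.2 rad and contact force between prototype and the fingers above 0.5 N and contact force between prototype and stand below 0.1 N and height (world z) of prototype above 0.12 m and linear speed of prototype below 0.02 m/s and angular speed of prototype below 0.15 rad/s and (value of joint plate between 6.08319 and 6.48319 rad or value of joint plate between -6.48319 and -6.08319 rad) and horizontal distance between stand and turntable_axis below 0.045 m and height (world z) of stand below 0.045 m and angle between stand's own z axis and vertical below 0.15 rad); the arm keeps its last pose, push and grip.
It fails at once if the turntable is spun fast (over 2.5 rad/s) (velocity of joint plate above 2.5 rad/s or velocity of joint plate below -2.5 rad/s).
It fails at once if the camera is knocked out of its setting (focus point moved over 12 mm) (distance of camera_focus from where it was at the start of the episode above 0.012 m).
It fails at once if the mug, controller board, spare breadboard, pen, reel or jar is pushed away (over 30 mm) (distance of any of mug, controller, spare_breadboard, pen, reel, jar from where it was at the start of the episode above 0.03 m).
It also fails if it takes over 64 s, if anything falls off the work surface, if the arm or the gripper's body presses on something with over 40 N, if the wrist force passes 120 N, or if a joint passes its speed limit or range.

ROBOT

A 7-joint arm with a two-finger parallel gripper is mounted at the origin on the work surface. World frame = base frame: x ahead of the robot, y to its left, z up, the work surface at z = 0. Lengths are in m, angles in rad, forces in N, time in s.
With the tool pointing down it reaches from about 0.4 to 0.9 m from the base axis. Payload 5.6 kg.
Tool frame: the origin (TCP) lies at the very end of the fingers, on their centre line; the grasp point (between the pads) lies 19 mm behind it (bot.grip_point_offset is the distance from the TCP to the grasp point, in m); z points along the fingers, y is the line along which they close (so a half turn about z gives the same grasp; the last joint's range is limited). The gripper opens to 92 mm and grips with 3 to 60 N. Pads are 20 mm wide; open, the fingers measure 128 mm over their backs; the gripper's body (75 mm by 189 mm) begins 69 mm behind the grasp point.
Start: joints at [1.111, 0.468, -0.012, 1.603, 0.006, 1.071, -0.056], TCP at [0.263, -0.594, 0.215] pointing down, gripper open.
Joint ranges: [-2.53, 2.53], [-0.31, 2.02], [-1.57, 1.55], [0.28, 2.44], [-1.29, 4.43], [0.15, 1.84], [-2.92, 2.92]. Speed limits (rad/s): [2.57, 2.57, 3.14, 3.14, 3.14, 3.14, 3.14].

INTERFACE

Orientations are given as [roll, pitch, yaw] about the fixed x, y, z axes, in that order (R = Rz(yaw) Ry(pitch) Rx(roll)).
In Python, from workcell import bot, claw, get_obs, vision gives the robot as it stands. Calls block until the motion is done:
- bot.goto(position, orientation): joint-space move of the TCP to a pose.
- bot.line_to(position, max_speed=0.15, ori=None, f_stop=None): straight line of the TCP; ori=None keeps the orientation; max_speed is the mean speed in m/s. With f_stop (N) it stops when the force on the tool has changed by that much, and returns True; else False.
- bot.set_joints(angles): joint-space move.
- claw.let_go() and claw.close(grip_force=None): open the fingers fully, or close them until they stop; grip_force is the grip in N (None keeps the last).
- bot.hold(seconds).
- bot.solve_ik(position, orientation): joint angles nearest the present ones, or None.
- get_obs(): the state.
- vision.get_image(name): name is "scene" or "top" or "wrist"; returns a dict with "img" (480x640x3 uint8, red, green, blue), "camera_matrix" (3x3 intrinsics, pixels), "extrinsics" (4x4, takes a point from camera to world coordinates). Camera axes: x right, y up, looking along -z (the intrinsics and any distortion apply to the point x, -y, -z); pixel columns grow to the right and rows downward; lengths in m; the calibration is good to about 2 mm. A picture is of the moment at which its call begins. There is no depth.
A pose or a line that the arm cannot do raises bot.MotionError and nothing moves.
- bot.job_done(): hands the job in; it is judged then, once.
The state is a dict: "t": time; "qpos": joint angles; "dq": joint speeds; "joint_torque": joint torques, N m; "tool_pos": TCP position; "tcp_rot": TCP orientation; "wrist_force": force on the tool from outside, world axes, zero at the start; "wrist_torque": the same for the moment, N m; "opening": finger opening in m; "grip_force": force on a finger pad.
Only numpy, scipy, OpenCV 4.12 (cv2) and the standard library are available. Lean on these libraries where they do the work, as an engineer would, in place of code of your own. Each camera call takes 0.05 s, during which the arm holds its last target. There are 200 camera calls.

## Working session

There is one attempt and no reset: what is moved stays moved. The work goes in short steps, each a Python script; the robot and the scene stay as the last script left them, time stands still between calls to the robot, and variables do not carry over. Pictures are saved under pics/ and viewed, at most 10 in all, crops included, and the job is handed in when it is done.

```bash
ls; mkdir -p pics; python3 - <<'E'
from workcell import bot, claw, get_obs, vision
import cv2,numpy as np,pickle
d={n:vision.get_image(n) for n in("scene","top","wrist")}
pickle.dump(d,open("d0.pkl","wb"))
for n in d:
    cv2.imwrite(f"pics/{n}0.png",cv2.cvtColor(d[n]["img"],cv2.COLOR_RGB2BGR)); print(n,d[n]["camera_matrix"].tolist(),np.round(d[n]["extrinsics"],3).tolist(),d[n].keys())
o=get_obs();print(o["t"],o["tool_pos"],o["tcp_rot"],o["opening"])
E
```

```text
pics
scene [[576.7506309554428, 0.0, 318.6874849310801], [0.0, 576.7506309554428, 237.53431626153642], [0.0, 0.0, 1.0]] [[-0.874, -0.332, 0.356, 1.066], [0.487, -0.613, 0.622, 0.913], [0.011, 0.716, 0.698, 1.237], [0.0, 0.0, 0.0, 1.0]] dict_keys(['img', 'camera_matrix', 'extrinsics'])
top [[558.3373627834455, 0.0, 320.5806343716103], [0.0, 558.3373627834455, 237.68949586797078], [0.0, 0.0, 1.0]] [[0.02, 0.984, -0.178, 0.334], [-1.0, 0.02, -0.0, -0.023], [0.003, 0.177, 0.984, 1.28], [0.0, 0.0, 0.0, 1.0]] dict_keys(['img', 'camera_matrix', 'extrinsics'])
wrist [[330.3413617246359, 0.0, 320.3213759804759], [0.0, 330.3413617246359, 239.12789233870998], [0.0, 0.0, 1.0]] [[0.405, 0.875, 0.264, 0.339], [-0.914, 0.388, 0.116, -0.561], [-0.001, -0.289, 0.957, 0.384], [0.0, 0.0, 0.0, 1.0]] dict_keys(['img', 'camera_matrix', 'extrinsics'])
0.15 [ 0.26290175 -0.59397772  0.21387908] [-3.14026112e+00  1.08844535e-04  4.16752889e-01] 0.091915135295227
```

View pics/scene0.png

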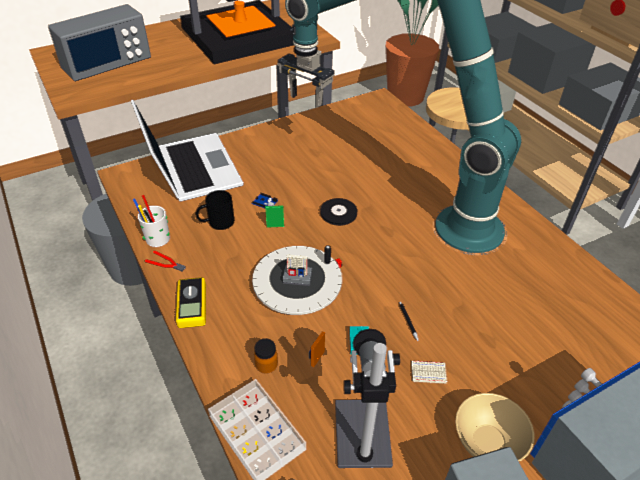

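View pics/top0.png

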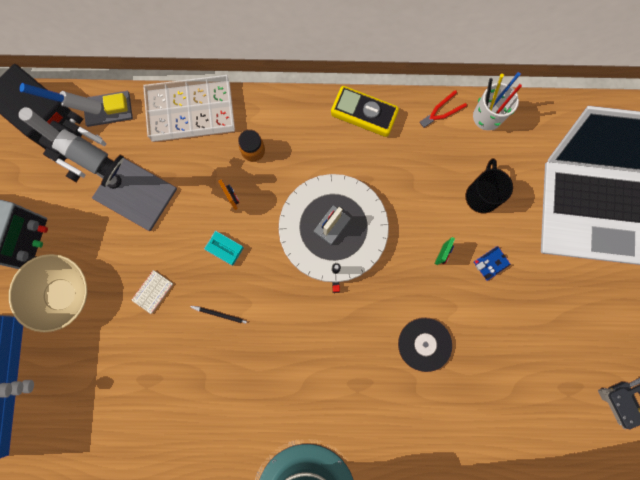

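The prototype is on the turntable at scene (297,265) and top (335,222). Things that could be mistaken for it are the green part at scene (275,216) / top (445,250), the orange part at scene (317,348) / top (228,192), the bare spare breadboard at top (152,292) and the turquoise stand at top (224,247). By the description I choose the off-white board in the grey stand on the plate. One composite crop will check this choice and show the camera.

```bash
cat > h.py <<'E'
import cv2,numpy as np,pickle
def ray(c,u,v):
    K,E=c["camera_matrix"],c["extrinsics"]
    d=np.array([(u-K[0,2])/K[0,0],-(v-K[1,2])/K[1,1],-1.]); d=E[:3,:3]@d
    return E[:3,3],d/np.linalg.norm(d)
def onz(c,u,v,z):
    o,d=ray(c,u,v); return o+d*(z-o[2])/d[2]
def tri(L):
    A=np.zeros((3,3));b=np.zeros(3);R=[ray(*l) for l in L]
    for o,d in R: P=np.eye(3)-np.outer(d,d);A+=P;b+=P@o
    x=np.linalg.solve(A,b); return x,[np.linalg.norm(np.cross(x-o,d)) for o,d in R]
def proj(c,p):
    K,E=c["camera_matrix"],c["extrinsics"]; q=E[:3,:3].T@(np.asarray(p)-E[:3,3]); q=q/-q[2]
    return np.array([K[0,0]*q[0]+K[0,2],-K[1,1]*q[1]+K[1,2]])
E
python3 - <<'E'
from h import *
d=pickle.load(open("d0.pkl","rb"))
def crop(n,x,y,w,h): return cv2.resize(d[n]["img"][y:y+h,x:x+w],(400,300),interpolation=cv2.INTER_CUBIC)
a=np.vstack([np.hstack([crop("scene",247,230,108,81),crop("top",279,170,112,84+0)]),np.hstack([crop("scene",310,310,120,90),crop("top",60,120,120,90)])])
cv2.imwrite("pics/c1.png",cv2.cvtColor(a,cv2.COLOR_RGB2BGR))
T=d["top"];S=d["scene"]
for n in("top","scene"):
    hsv=cv2.cvtColor(d[n]["img"],cv2.COLOR_RGB2HSV)
    pl=((hsv[...,1]<60)&(hsv[...,2]>150)).astype(np.uint8)
    k,l,s,c=cv2.connectedComponentsWithStats(pl)
    x0=(334,227) if n=="top" else (297,279)
    cand=[i for i in range(1,k) if s[i,4]>800 and abs(s[i,0]+s[i,2]/2-x0[0])<15 and abs(s[i,1]+s[i,3]/2-x0[1])<15]
    for i in cand:
        ct=max(cv2.findContours((l==i).astype(np.uint8),cv2.RETR_EXTERNAL,cv2.CHAIN_APPROX_NONE)[0],key=len)[:,0]
        h=cv2.convexHull(ct.astype(np.float32))[:,0]
        P=np.array([onz(d[n],u,v,.035)[:2] for u,v in ct]);
        A=np.c_[2*P,np.ones(len(P))];x=np.linalg.lstsq(A,(P**2).sum(1),rcond=None)[0]
        print(n,s[i],"axis",x[:2],"R",np.sqrt(x[2]+x[0]**2+x[1]**2))
    red=((hsv[...,1]>170)&(hsv[...,2]>120)&((hsv[...,0]<6)|(hsv[...,0]>174))).astype(np.uint8)
    k,l,s,c=cv2.connectedComponentsWithStats(red)
    for i in range(1,k):
        if s[i,4]>5: print(n,"red",s[i],c[i])
print("camera base",[onz(T,*p,0.01).round(3) for p in((94,192),(122,155),(176,187),(152,229))])
E
```

```text
top [ 279  174  109  108 5599] axis [ 0.58503324 -0.05059594] R 0.12338746694585428
top red [498  85  23  28  82] [508.63414634  98.2195122 ]
top red [430  91  37  29 246] [445.45934959 107.79674797]
top red [ 38 226   7   7  34] [ 41.26470588 228.79411765]
top red [333 285   7   7  47] [335.87234043 288.        ]
scene [ 252  246   90   69 3034] axis [ 0.58824975 -0.04663072] R 0.12262363774075961
scene red [620   0   6  11  26] [622.96153846   4.57692308]
scene red [142 195  12  27  57] [147.61403509 207.49122807]
scene red [145 251  32  17 172] [161.87209302 260.94767442]
scene red [336 258   6   9  31] [338.74193548 261.77419355]
scene red [288 269   8   7  24] [291.83333333 271.91666667]
scene red [244 401   3   5   8] [244.75  402.875]
camera base [array([0.661, 0.51 , 0.01 ]), array([0.753, 0.452, 0.01 ]), array([0.677, 0.319, 0.01 ]), array([0.576, 0.368, 0.01 ])]
```

View pics/c1.png

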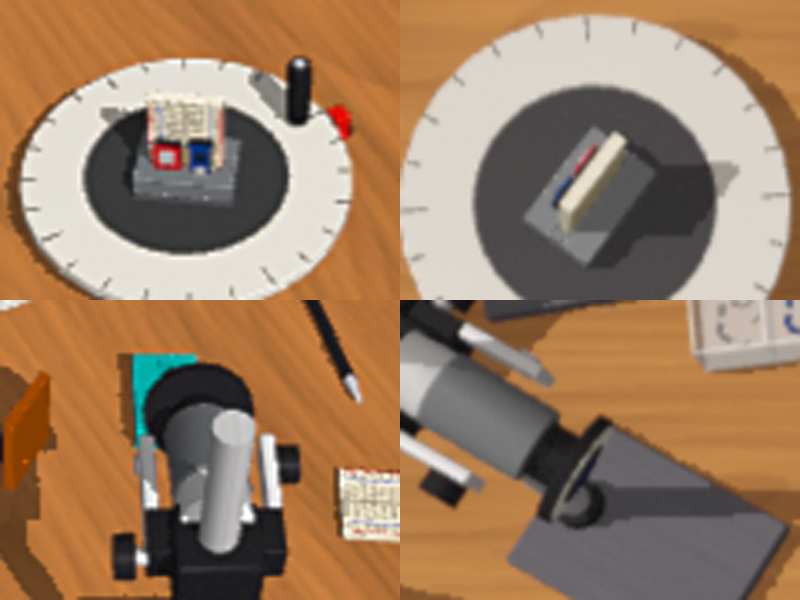

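The crop confirms the choice: an off-white board in a grey stand, with red and blue modules on the upper-left side in the top view (world +x+y). The ring light is edge-on in the top view near (114,171), and the scene view shows the black camera head's back at about (370,344). Next I'll triangulate these and plan a wrist view of the ring.

```bash
python3 - <<'E'
from h import *
from workcell import bot,get_obs
from scipy.spatial.transform import Rotation as R
d=pickle.load(open("d0.pkl","rb"));T=d["top"];S=d["scene"]
np.set_printoptions(precision=4,suppress=True)
ax=np.array([.5866,-.0486])
m=tri([(T,335.9,288),(S,338.7,261.8)]);print("mark",m,np.linalg.norm(m[0][:2]-ax))
# knob: dark column near mark
print("knob top",tri([(T,336.2,267.5),(S,247+298/3.70,230+63/3.70)]))
print("lens~",tri([(T,114,171),(S,369.5,343.6)]))
# prototype top face: cream pixels
hsv=cv2.cvtColor(T["img"],cv2.COLOR_RGB2HSV)
sub=(slice(200,245),slice(312,355)); h=hsv[sub]
mk=((h[...,2]>150)&(h[...,1]<90)).astype(np.uint8)
k,l,s,c=cv2.connectedComponentsWithStats(mk);i=1+np.argmax(s[1:,4]);print(s[i])
ys,xs=np.nonzero(l==i);rc=cv2.minAreaRect(np.c_[xs+312,ys+200].astype(np.float32));print("rect",rc)
b=cv2.boxPoints(rc);P=np.array([onz(T,*p,.123) for p in b]);print(P,P.mean(0),[np.linalg.norm(P[j]-P[j-1]) for j in range(4)])
W=d["wrist"]["extrinsics"];o=get_obs();Rt=R.from_euler("xyz",o["tcp_rot"]).as_matrix()
X=np.eye(4);X[:3,:3]=Rt.T@W[:3,:3];X[:3,3]=Rt.T@(W[:3,3]-o["tool_pos"]);print("cam in tool\n",X);np.save("X.npy",X)
E
```

```text
mark (array([ 0.4453, -0.0583,  0.0199]), [np.float64(0.002003005666332655), np.float64(0.00200300566633265)]) 0.1415878498195489
knob top (array([ 0.4833, -0.0571,  0.0995]), [np.float64(0.00018166865668718636), np.float64(0.0001816686566870861)])
lens~ (array([0.6343, 0.3679, 0.2709]), [np.float64(0.0015531788850086247), np.float64(0.0015531788850087313)])
[ 11   7  19  28 138]
rect ((331.15380859375, 219.7692108154297), (5.547001838684082, 30.508512496948242), 33.6900634765625)
[[ 0.5575 -0.022   0.123 ]
 [ 0.6132 -0.0569  0.123 ]
 [ 0.6067 -0.0668  0.123 ]
 [ 0.5511 -0.0319  0.123 ]] [ 0.5821 -0.0444  0.123 ] [np.float64(0.0117575215409722), np.float64(0.06576344283487995), np.float64(0.011857249466444212), np.float64(0.06569765999353895)]
cam in tool
 [[ 0.0006  0.9574  0.2886  0.0827]
 [ 1.     -0.0005 -0.0003  0.0007]
 [-0.0001  0.2886 -0.9574 -0.1696]
 [ 0.      0.      0.      1.    ]]
```

```bash
cat > look.py <<'E'
from h import *
from workcell import bot,get_obs,vision
from scipy.spatial.transform import Rotation as R
X=np.load("X.npy")
def campose(eye,target,roll):
    z=np.asarray(eye)-target;z/=np.linalg.norm(z)
    x=np.cross([0,0,1],z);x/=np.linalg.norm(x)
    M=np.eye(4);M[:3,:3]=np.c_[x,np.cross(z,x),z]@R.from_euler("z",roll).as_matrix();M[:3,3]=eye
    G=M@np.linalg.inv(X); return G[:3,3],R.from_matrix(G[:3,:3]).as_euler("xyz")
def save(n,im): cv2.imwrite(f"pics/{n}.png",cv2.cvtColor(im,cv2.COLOR_RGB2BGR))
E
python3 - <<'E'
from look import *
np.set_printoptions(precision=3,suppress=True)
L=np.array([.634,.368,.271]);q0=get_obs()["qpos"]
bot.goto([.42,-.2,.38],[np.pi,0,0]); q0=get_obs()["qpos"];print(q0,get_obs()["t"])
res=[]
for yaw in np.radians([-150,-135,-120,-105,-90]):
  for el in(0.,.2,.4,.6):
    for D in(.34,.4):
      for roll in np.arange(8)*np.pi/4:
        p,o=campose(L+D*np.array([np.cos(yaw)*np.cos(el),np.sin(yaw)*np.cos(el),np.sin(el)]),L,roll)
        if p[2]<.16: continue
        q=bot.solve_ik(p,o)
        if q is not None: res.append((el,round(np.degrees(yaw)),D,round(np.degrees(roll)),np.abs(np.array(q)-q0).max().round(2),p))
print(len(res))
for r in sorted(res,key=lambda r:r[4])[:14]:print(*r)
E
```

```text
[ 0.569  0.024 -0.197  1.798  0.005  1.321 -1.202] 1.8167
220
0.0 -90 0.4 225 0.92 [0.613 0.154 0.293]
0.0 -90 0.34 225 0.93 [0.613 0.214 0.293]
0.6 -90 0.4 225 0.98 [0.613 0.204 0.41 ]
0.2 -90 0.4 270 1.0 [0.604 0.159 0.314]
0.6 -90 0.34 225 1.0 [0.613 0.253 0.376]
0.4 -90 0.4 225 1.01 [0.613 0.18  0.374]
0.4 -90 0.34 270 1.02 [0.604 0.227 0.332]
0.4 -90 0.34 225 1.04 [0.613 0.235 0.351]
0.4 -90 0.4 315 1.04 [0.612 0.163 0.335]
0.6 -90 0.4 270 1.09 [0.604 0.192 0.392]
0.2 -105 0.4 225 1.11 [0.561 0.175 0.335]
0.0 -90 0.4 270 1.11 [0.604 0.154 0.272]
0.4 -90 0.34 315 1.12 [0.612 0.218 0.312]
0.6 -105 0.34 270 1.15 [0.572 0.254 0.358]
```

```bash
python3 - <<'E'
from look import *
np.set_printoptions(precision=3,suppress=True)
L=np.array([.634,.368,.271]);out=[]
for yaw,el in((-90,.0),(-108,.3),(-130,.05)):
    for roll in np.radians([225,270,180,315]):
        y=np.radians(yaw)
        p,o=campose(L+.4*np.array([np.cos(y)*np.cos(el),np.sin(y)*np.cos(el),np.sin(el)]),L,roll)
        try: bot.goto(p,o)
        except bot.MotionError as e: print(yaw,roll,e);continue
        out.append(vision.get_image("wrist"));break
pickle.dump(out,open("lens.pkl","wb"));print(get_obs()["t"],len(out))
save("lens",np.hstack([cv2.resize(cv2.warpPerspective(w["img"],np.eye(3),(640,480))[90:390,170:470],(266,266)) for w in out]))
E
```

```text
-130 3.9269908169872414 the arm cannot take that pose within its joint ranges
-130 4.71238898038469 the arm cannot take that pose within its joint ranges
-130 3.141592653589793 the arm cannot take that pose within its joint ranges
-130 5.497787143782138 the arm cannot take that pose within its joint ranges
4.05 2
```

View pics/lens.png

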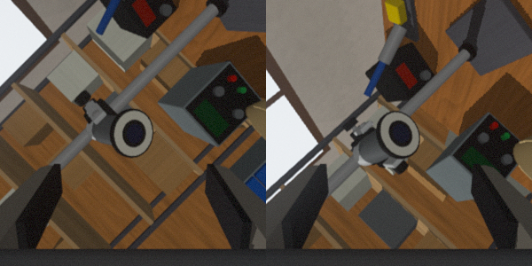

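```bash
cat > fit.py <<'E'
from look import *
from scipy.optimize import least_squares
np.set_printoptions(precision=4,suppress=True)
out=pickle.load(open("lens.pkl","rb"));C=[]
for w in out:
    g=cv2.cvtColor(w["img"],cv2.COLOR_RGB2HSV)
    m=((g[...,2]>150)&(g[...,1]<70)).astype(np.uint8)
    k,l,s,c=cv2.connectedComponentsWithStats(m)
    i=min((i for i in range(1,k) if s[i,4]>150),key=lambda i:np.hypot(s[i,0]+s[i,2]/2-320,s[i,1]+s[i,3]/2-240))
    ct=max(cv2.findContours((l==i).astype(np.uint8),cv2.RETR_EXTERNAL,cv2.CHAIN_APPROX_NONE)[0],key=len)
    e=cv2.fitEllipse(ct);print(s[i],e)
    t=np.linspace(0,2*np.pi,40,endpoint=False);a=np.radians(e[2])
    x=(e[1][0]/2+.4)*np.cos(t);y=(e[1][1]/2+.4)*np.sin(t)
    C.append((w,[(e[0][0]+x_*np.cos(a)-y_*np.sin(a),e[0][1]+x_*np.sin(a)+y_*np.cos(a)) for x_,y_ in zip(x,y)],e[0]))
print("centre",tri([(w,*c) for w,_,c in C]))
rays=[ray(w,*p) for w,P,_ in C for p in P]
def f(v,yaw=None):
    y=v[3] if yaw is None else yaw
    n=np.array([np.cos(y)*np.cos(v[4]),np.sin(y)*np.cos(v[4]),-np.sin(v[4])])
    r=[]
    for o,d in rays:
        p=o+d*((v[:3]-o)@n)/(d@n); r.append(np.linalg.norm(p-v[:3])-v[5])
    return r
for yaw in(None,np.radians(-120.3)):
    s=least_squares(f,[.634,.368,.271,-2.1,.45,.034],kwargs={"yaw":yaw},x_scale=[.01,.01,.01,.1,.1,.01]);print(s.x,np.degrees(s.x[3]),"rms",np.sqrt(np.mean(s.fun**2)))
E
python3 fit.py
```

```text
[    0    82   222   183 15879] ((119.1080551147461, 184.45883178710938), (83.0323257446289, 276.4842224121094), 47.20029067993164)
[138 303  49  45 169] ((161.94117736816406, 324.67376708984375), (2.337782621383667, 81.05532836914062), 47.57723617553711)
centre (array([0.811 , 0.44  , 0.4468]), [np.float64(0.08133855230725065), np.float64(0.08133855230725073)])
[ 0.4828  0.0338  0.2235 -1.9573  0.0873  0.1731] -112.14500136100173 rms 2.838471871116015e-11
[  0.4977   0.0587   0.2306 -58.1611   0.2297   0.1701] -3332.3862330222682 rms 5.5777995293019516e-14
```

```bash
python3 - <<'E'
from look import *
for w in pickle.load(open("lens.pkl","rb")):
    g=cv2.cvtColor(w["img"],cv2.COLOR_RGB2HSV)
    print(g[238,278:362:3].tolist())
E
```

```text
[[0, 0, 63], [105, 17, 59], [60, 5, 56], [0, 5, 55], [150, 9, 57], [8, 20, 52], [4, 56, 32], [23, 21, 108], [26, 27, 133], [30, 18, 126], [25, 28, 54], [6, 43, 30], [124, 117, 35], [120, 83, 37], [129, 89, 40], [112, 78, 36], [126, 69, 37], [132, 135, 34], [163, 104, 22], [23, 25, 133], [23, 24, 130], [25, 27, 121], [17, 118, 121], [16, 118, 110], [17, 119, 120], [17, 125, 116], [15, 166, 109], [14, 164, 115]]
[[90, 4, 118], [60, 3, 96], [108, 34, 37], [158, 38, 27], [38, 26, 40], [103, 38, 47], [60, 8, 31], [21, 26, 98], [37, 25, 130], [23, 26, 129], [26, 25, 72], [165, 36, 28], [126, 71, 36], [124, 60, 34], [125, 95, 35], [128, 77, 40], [110, 85, 36], [109, 123, 29], [15, 55, 28], [25, 22, 126], [27, 20, 128], [21, 22, 81], [21, 118, 95], [16, 110, 116], [16, 117, 111], [15, 163, 111], [15, 179, 101], [13, 177, 91]]
```

```bash
sed -i 's/(g\[...,2\]>150)&(g\[...,1\]<70)/(g[...,2]>85)\&(g[...,1]<75)/' fit.py; sed -i 's/    k,l,s,c=cv2/    q=np.zeros_like(m);cv2.circle(q,(320,240),42,1,-1);m*=q\n    k,l,s,c=cv2/' fit.py; python3 fit.py
```

```text
[ 299  215   43   51 1074] ((319.8600769042969, 239.91188049316406), (41.76579284667969, 50.559913635253906), 8.143084526062012)
[ 299  217   44   49 1023] ((320.3790588378906, 240.80584716796875), (39.73836898803711, 50.592002868652344), 151.9353790283203)
centre (array([0.6346, 0.3685, 0.2723]), [np.float64(7.655209461500474e-06), np.float64(7.655209461456584e-06)])
[ 0.6338  0.3669  0.2716 -2.0686  0.3376  0.0311] -118.51985991882844 rms 4.822727477496394e-05
[  0.6337   0.367    0.2716 -75.1117   0.3404   0.0313] -4303.585876819875 rms 0.00025885805192785307
```

Two wrist views put the ring at (0.634, 0.368, 0.272) with heading −118.5° and tilt 0.34. The base-plate edges gave a heading of about −120°, so the two agree. Next I'll check that the crank circle and the final pose are reachable, then grip the knob.

```bash
cat >> look.py <<'E'
AX=np.array([.584,-.0495]);KN=np.array([.4833,-.0571])
LENS=np.array([.634,.3675,.272]);yw,tl=np.radians(-119),.339
DIR=np.array([np.cos(yw)*np.cos(tl),np.sin(yw)*np.cos(tl),-np.sin(tl)]);FOC=LENS+.12*DIR
UP=np.array([np.cos(yw)*np.sin(tl),np.sin(yw)*np.sin(tl),np.cos(tl)])
def final(s,back=0.,up=0.,gap=.008):   # s: tool y = s*DIR
    y=s*DIR;z=-UP;M=np.c_[np.cross(y,z),y,z]
    return FOC+UP*(gap+up)+DIR*back,R.from_matrix(M).as_euler("xyz")
E
python3 - <<'E'
from look import *
np.set_printoptions(precision=3,suppress=True)
bot.goto([.45,-.06,.3],[np.pi,0,0])
for s in(1,-1):
    for b,u in((0,0),(0,.1),(.15,.05)): print(s,b,bot.solve_ik(*final(s,b,u)))
for s in (1,-1):  # grasp in stand: proto -x yaw ~57.5deg -> +x yaw -122.5
    a=np.radians(-122.5);y=s*np.array([np.cos(a),np.sin(a),0]);z=np.array([0,0,-1.]);o=R.from_matrix(np.c_[np.cross(y,z),y,z]).as_euler("xyz")
    print("grasp",s,o,bot.solve_ik([.584,-.0475,.09],o))
r=KN-AX;a0=np.arctan2(r[1],r[0]);rad=np.linalg.norm(r);print(rad,a0)
for yaw in(0,np.pi,np.pi/2):
    bad=0;Q=[]
    for k in range(0,36):
        a=a0+k*np.pi/18
        q=bot.solve_ik([AX[0]+.1*np.cos(a),AX[1]+.1*np.sin(a),.059],[np.pi,0,yaw])
        if q is None: bad+=1
        else: Q.append(q)
    print(yaw,bad,np.min(Q,0),np.max(Q,0))
E
```

```text
1 0 [ 0.37   0.485 -0.97   1.795  0.302  0.782 -2.746]
1 0 [ 0.528  0.354 -1.07   1.73   0.15   0.951 -2.616]
1 0.15 [ 0.82   0.308 -1.104  2.018  0.037  0.748 -2.334]
-1 0 [ 0.57   0.781 -1.414  1.786  0.795  0.97   0.024]
-1 0 [ 0.702  0.628 -1.492  1.724  0.573  1.068  0.19 ]
-1 0.15 [ 0.995  0.529 -1.428  2.013  0.42   0.811  0.469]
grasp 1 [ 3.142  0.    -0.567] [ 0.609  0.675 -0.795  1.818  0.602  0.908 -2.601]
grasp -1 [3.142 0.    2.574] [ 0.858  0.988 -1.282  1.804  1.03   1.204  0.247]
0.10098638522097914 -3.0662637627614533
0 0 [ 0.505  0.618 -0.93   1.563  0.685  0.769 -2.34 ] [ 0.85   0.932 -0.86   2.067  0.82   1.075 -1.976]
3.141592653589793 0 [ 0.691  1.129 -1.471  1.553  1.192  1.278  0.489] [ 1.103  1.229 -1.345  2.053  1.251  1.384  0.94 ]
1.5707963267948966 0 [ 0.621  0.728 -1.159  1.557  0.853  0.873 -0.903] [ 0.965  1.063 -1.052  2.06   1.021  1.21  -0.523]
```

```bash
python3 - <<'E'
from look import *
np.set_printoptions(precision=4,suppress=True)
bot.goto([*KN,.16],[np.pi,0,0])
hit=bot.line_to([*KN,.059],.1,f_stop=8);print("hit",hit)
claw.close(8)
o=get_obs();print(o["t"],o["opening"],o["grip_force"],o["tool_pos"],o["wrist_force"])
W=vision.get_image("wrist");save("knob",W["img"])
E
```

```text
hit FalseTraceback (most recent call last):
  File "<stdin>", line 5, in <module>
NameError: name 'claw' is not defined
```

```bash
sed -i 's/import bot,get_obs,vision/import bot,claw,get_obs,vision/' look.py; python3 - <<'E'
from look import *
np.set_printoptions(precision=4,suppress=True)
claw.close(8)
o=get_obs();print(o["t"],o["opening"],o["grip_force"],o["tool_pos"],o["wrist_force"])
W=vision.get_image("wrist");save("knob",W["img"])
r=KN-AX;a0=np.arctan2(r[1],r[0])
c=AX
for k in range(1,5):
    a=a0+k*np.pi/18
    bot.line_to([c[0]+.1*np.cos(a),c[1]+.1*np.sin(a),.059],.05)
    o=get_obs();print(k,o["t"],o["wrist_force"],o["tool_pos"])
E
```

```text
8.0667 0.01978325234729897 8.000048682806664 [ 0.4833 -0.057   0.059 ] [-0.1751  0.6721  0.0014]
1 8.6167 [-3.4142 -1.6832  3.6034] [ 0.4866 -0.0752  0.0589]
2 9.1167 [-5.0849 -2.2345  5.3747] [ 0.4924 -0.091   0.0589]
3 9.6167 [-4.8652 -3.0348  3.7574] [ 0.5011 -0.1062  0.059 ]
4 10.1167 [-3.2163 -4.2291  4.0306] [ 0.5122 -0.1195  0.0589]
```

View pics/knob.png

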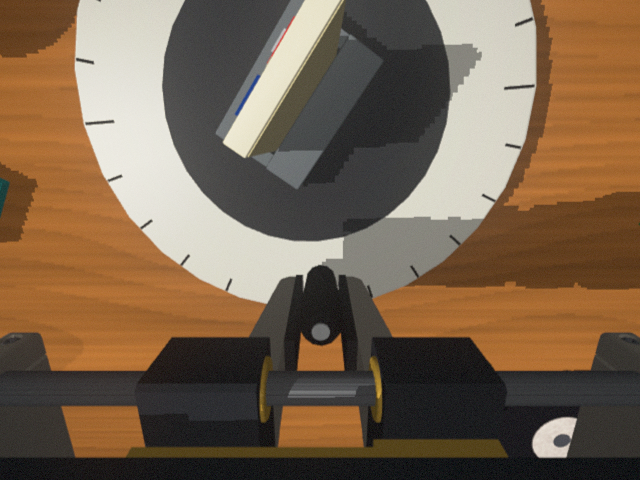

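The knob sits in the fingers at (320,300) with an opening of 19.8 mm. It is turning with small forces, so I'll continue round.

```bash
python3 - <<'E'
from look import *
np.set_printoptions(precision=3,suppress=True)
r=KN-AX;a0=np.arctan2(r[1],r[0]);F=[]
for k in range(5,37):
    a=a0+k*np.pi/18; p=[AX[0]+.1*np.cos(a),AX[1]+.1*np.sin(a)] if k<36 else KN
    bot.line_to([*p,.059],.055)
    o=get_obs();f=o["wrist_force"];F.append(f)
    if np.linalg.norm(f)>40: print("STOP",k,f);break
F=np.array(F);print(F[::5],np.abs(F).max(0));o=get_obs();print(o["t"],o["tool_pos"],o["opening"])
bot.hold(.4)
W=vision.get_image("top");save("after",cv2.resize(W["img"][150:310,250:420],(638,600)))
E
```

```text
[[-2.315 -4.669  2.432]
 [-0.298 -0.823  1.205]
 [-4.643  3.016  6.452]
 [-5.669 -1.459  5.428]
 [-1.014 -2.917  1.947]
 [-3.81   5.123  2.167]
 [-4.243  0.537  5.814]] [5.669 5.123 6.452]
25.05 [ 0.484 -0.058  0.059] 0.01977061238720955
```

View pics/after.png

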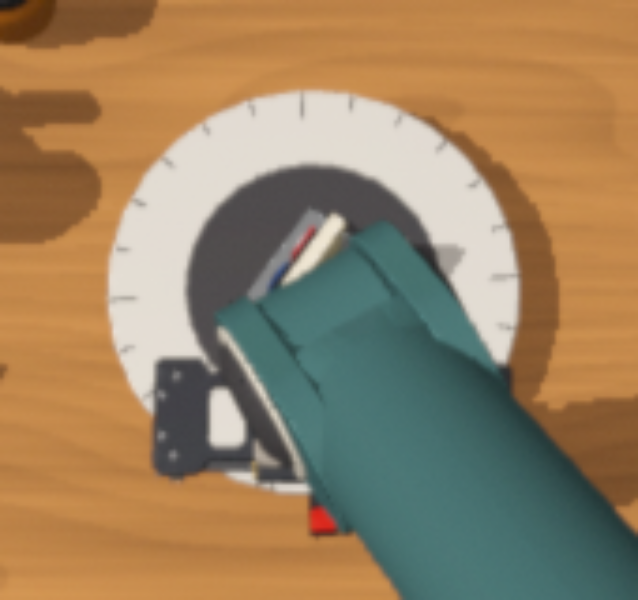

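The turn is complete: the prototype is still seated, and the board looks the same as at the start. I'll release the knob, rise, and measure the board from above.

```bash
python3 - <<'E'
from look import *
np.set_printoptions(precision=4,suppress=True)
claw.let_go()
bot.line_to([*KN,.17],.15)
bot.goto([.583,-.047,.228],[np.pi,0,-.567])
W=vision.get_image("wrist");pickle.dump(W,open("g.pkl","wb"));save("g",W["img"])
T=vision.get_image("top");pickle.dump(T,open("g2.pkl","wb"))
print(get_obs()["t"],get_obs()["tool_pos"])
E
```

```text
28.175 [ 0.581  -0.0471  0.2262]
```

View pics/g.png

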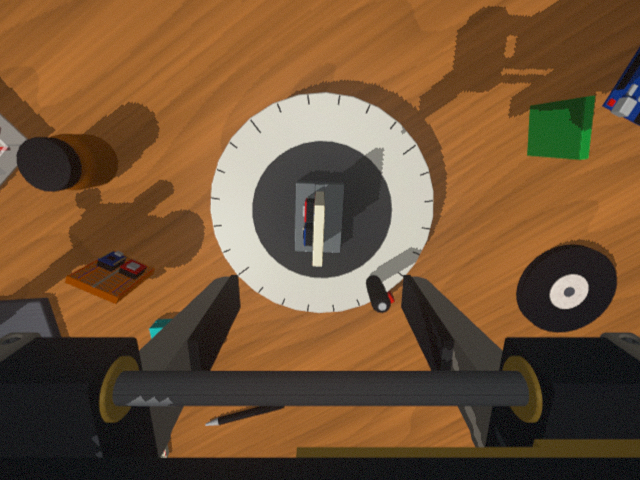

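The board's cream top face is at (318,193–266), nearly aligned with the tool's x. The knob is at (382,300), back beside the red mark.

```bash
python3 - <<'E'
from look import *
np.set_printoptions(precision=4,suppress=True)
W=pickle.load(open("g.pkl","rb"))
h=cv2.cvtColor(W["img"],cv2.COLOR_RGB2HSV)[180:275,295:345]
print(h[60,5:40].tolist())
for th in(150,170):
    m=((h[...,2]>th)&(h[...,1]<90)).astype(np.uint8);k,l,s,c=cv2.connectedComponentsWithStats(m);i=1+np.argmax(s[1:,4])
    ys,xs=np.nonzero(l==i);rc=cv2.minAreaRect(np.c_[xs+295,ys+180].astype(np.float32));b=cv2.boxPoints(rc)
    P=np.array([onz(W,*p,.123) for p in b]);P=P[:,:2]
    e=[P[1]-P[0],P[2]-P[1]];L=max(e,key=np.linalg.norm)
    print(th,rc,P.mean(0),[np.linalg.norm(x) for x in e],"yaw y-axis",np.degrees(np.arctan2(L[1],L[0])))
E
```

```text
[[98, 9, 114], [100, 14, 113], [109, 18, 114], [110, 71, 118], [112, 165, 125], [113, 123, 87], [114, 30, 43], [23, 24, 43], [68, 22, 46], [0, 5, 47], [175, 35, 44], [90, 10, 49], [16, 45, 85], [22, 39, 172], [24, 40, 230], [26, 34, 228], [25, 37, 225], [25, 36, 226], [26, 36, 226], [25, 37, 227], [26, 38, 227], [25, 37, 229], [23, 42, 218], [23, 50, 118], [60, 4, 64], [105, 14, 75], [93, 31, 91], [90, 11, 93], [99, 16, 112], [90, 9, 113], [100, 14, 112], [113, 9, 113], [95, 14, 110], [100, 7, 108], [84, 12, 108]]
150 ((318.12677001953125, 235.45098876953125), (10.350543975830078, 61.21097183227539), 2.045408248901367) [ 0.5855 -0.0462] [np.float64(0.05492266573436665), np.float64(0.008667649556236563)] yaw y-axis -34.60721780548179
170 ((317.96380615234375, 235.0504608154297), (9.580513000488281, 60.205604553222656), 1.9749339818954468) [ 0.5859 -0.0463] [np.float64(0.0539809609554521), np.float64(0.008023482497223679)] yaw y-axis -34.52910566333987
```

```bash
python3 - <<'E'
from look import *
np.set_printoptions(precision=4,suppress=True)
c=[.5857,-.0462];o3=[np.pi,0,np.radians(-34.6)]
bot.goto([*c,.20],o3); bot.hold(.2)
print("hit",bot.line_to([*c,.090],.1,f_stop=8))
claw.close(20);o=get_obs();print(o["t"],o["opening"],o["grip_force"],o["tool_pos"],o["wrist_force"])
if .006<o["opening"]<.012:
    bot.line_to([*c,.14],.05);bot.line_to([*c,.24],.12)
    bot.hold(.2);o=get_obs();print(o["t"],o["opening"],o["grip_force"],o["wrist_force"])
    W=vision.get_image("scene");save("lift",W["img"][150:350,180:440].repeat(2,0).repeat(2,1))
E
```

```text
hit False
31.1 0.008630998480746142 20.000014901161194 [ 0.5857 -0.0462  0.09  ] [-0.024   0.2856 -0.4674]
33.4333 0.00837980477043012 19.999869167804718 [ 0.0626  0.0241 -0.1995]
```

View pics/lift.png

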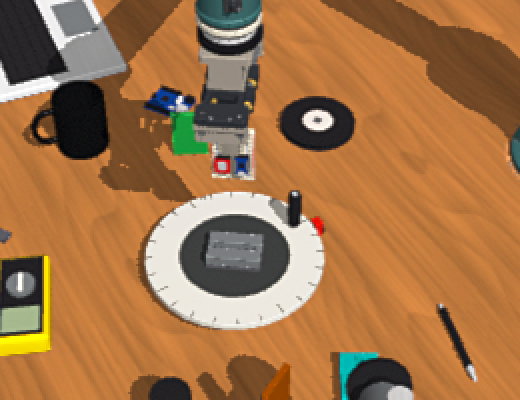

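The prototype is lifted at about (233,155), the stand is still on the mat at (235,250) and the knob at (295,207) is at the mark. Next comes the move to the close-up pose, through a standoff.

```bash
python3 - <<'E'
from look import *
np.set_printoptions(precision=4,suppress=True)
p,o=final(1,.12,.03);bot.goto(p,o)
p,o=final(1);bot.line_to(p,.08,ori=o);bot.hold(.5)
s=get_obs();print(s["t"],s["tool_pos"],p,s["opening"],s["grip_force"],s["wrist_force"])
T=vision.get_image("top");S=vision.get_image("scene");pickle.dump((T,S),open("e.pkl","wb"))
for n,c in(("top",T),("scene",S)): print(n,"lens",proj(c,LENS),"focus",proj(c,FOC))
a=np.hstack([cv2.resize(T["img"][100:280,50:250],(400,360)),cv2.resize(S["img"][230:410,270:470],(400,360))]);save("e",a)
E
```

```text
36.5417 [0.5778 0.2662 0.2396] [0.5778 0.2662 0.2396] 0.008153454457738567 19.99987006187439 [-0.751   0.081  -1.4602]
top lens [113.4035 171.5933] focus [169.8734 206.1509]
scene lens [368.7903 343.0109] focus [364.2035 311.2308]
```

View pics/e.png

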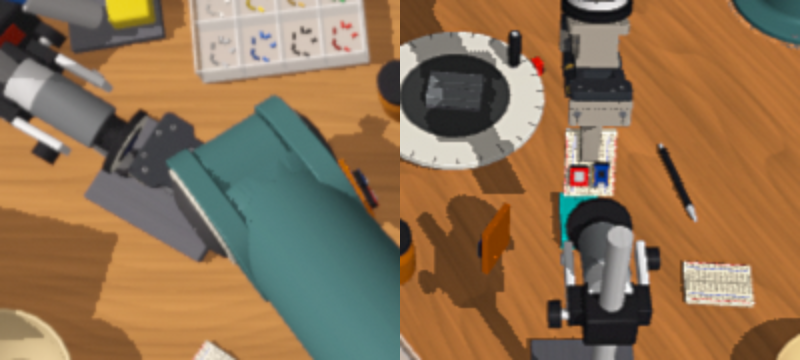

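In the scene view the board is centred at about (365,311). The focus point projects to (364,311). It is upright with its front to the lens, and the camera hasn't moved (lens projects to (369,343)). I'm handing in.

```bash
python3 -c "
from workcell import bot
bot.hold(.3); print(bot.job_done())"
```

```text
the job is handed in; nothing more can be done
None
```

The job is handed in: I cranked the turntable one full turn back to the index mark, and the prototype is held still at the camera's focus point with its component side to the lens; no verdict came back.

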